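# Start the clot timer and tilt the red-capped tube

### The job

Do a tilt check on the red-capped sample tube in the small tube heater: first press the heater's yellow key (heating off), then the blue key (timer to zero), then the green key (timer start), one at a time, each fully down and let up again. Then draw the red-capped tube up out of its hole and lean it over to about 45 degrees, cap end still the higher, and finish while holding it still like that in the gripper, over the heater or close beside it, touching nothing else, its lower end at least 8 cm above the top of the heater's metal block. Leave the two pale-capped tubes in their holes and the other things on the bench where they are.

Things in the scene. Friction and masses are not known exactly. Their poses are not given: they have to be found in the camera images.
- heater: fixed dry-block tube heater, 120 x 190 x 75 mm (own x, y, z); origin: centre of its underside, x to its back, y to its left. White front deck, 50 mm high, with three round keys in a row, colour order varying. Behind it a metal block, top 75 mm above the bench, with a row of five holes along y 26 mm behind the centre, 30 mm apart, 16 mm wide, 45 mm deep
- key_yellow_top (a point): yellow push key, a round cap 28 mm across on the heater's front deck, 34 mm in front of the heater's centre, 55 mm from the next key; this point is the centre of its top face, about 68 mm above the bench when not pressed
- key_blue_top (a point): blue push key, a round cap 28 mm across on the heater's front deck, 34 mm in front of the heater's centre, 55 mm from the next key; this point is the centre of its top face, about 68 mm above the bench when not pressed
- key_green_top (a point): green push key, a round cap 28 mm across on the heater's front deck, 34 mm in front of the heater's centre, 55 mm from the next key; this point is the centre of its top face, about 68 mm above the bench when not pressed
- key_yellow (a joint): travel of the yellow key: 0 m up, 0.006 m fully down; sprung, about 1.5 N to start moving and 5 N fully down; returns by itself
- key_blue (a joint): travel of the blue key: 0 m up, 0.006 m fully down; sprung, about 1.5 N to start moving and 5 N fully down; returns by itself
- key_green (a joint): travel of the green key: 0 m up, 0.006 m fully down; sprung, about 1.5 N to start moving and 5 N fully down; returns by itself
- tube_red: the tube to draw: a capped sample tube, 92 mm tall, body 13.6 mm across, cap 17 mm across and 22 mm tall at its top end, about 15 g, loose in the middle or an end hole of the heater (60 mm from the next tube), standing 47 mm out of it. Origin: centre of its lower end; z runs along the tube to the cap. Its cap is bright red
- tube_pale_a: stays in its hole: a capped sample tube, 92 mm tall, body 13.6 mm across, cap 17 mm across and 22 mm tall at its top end, about 15 g, loose in the middle or an end hole of the heater (60 mm from the next tube), standing 47 mm out of it. Origin: centre of its lower end; z runs along the tube to the cap. Its cap is pale
- tube_pale_b: stays in its hole: a capped sample tube, 92 mm tall, body 13.6 mm across, cap 17 mm across and 22 mm tall at its top end, about 15 g, loose in the middle or an end hole of the heater (60 mm from the next tube), standing 47 mm out of it. Origin: centre of its lower end; z runs along the tube to the cap. Its cap is pale
- timer: bystander: white bench timer, 62 x 62 x 19 mm, lying flat; origin at the centre of its underside
- petri_dish: bystander: shut petri dish, 59 mm across, 14 mm high; origin at the centre of its underside
- label_roll: bystander: white label roll, 60 mm across, 26 mm high; origin at the centre of its underside
- brown_bottle: bystander: small brown bottle with white cap, 34 mm across, 64 mm high; origin at the centre of its underside
- beaker: bystander: empty glass beaker, 71 mm across, 93 mm high; origin at the centre of its underside
- tube_rack: the fixed wooden tube rack, 233 x 60 x 78 mm, at the back left; stay clear of it
- marker: bystander: black and white marker pen, 135 mm long along its y, 16 mm high; origin at the centre of its underside

How it is judged:
By the outcome, as a careful person would: the job done as asked, in the order asked, and still so for the second after the job is handed in, while the arm keeps its last pose, push and grip.
It also fails if it takes over 58 s, if anything falls off the work surface, if the arm or the gripper's body presses on something with over 40 N, if the wrist force passes 120 N, or if a joint passes its speed limit or range.

### The arm

A 6-joint arm with a two-finger parallel gripper is mounted at the origin on a cart in front of the work surface, level with it; the furniture and walls round the work are solid. World frame = base frame: x ahead of the robot, y to its left, z up, the work surface at z = 0. Lengths are in m, angles in rad, forces in N, time in s.
With the tool pointing down it reaches from about 0.35 to 0.85 m from the base axis. Payload 8.1 kg.
Tool frame: the origin (TCP) lies on the centre line of the jaws, within the pads' length; the fingertips stand robot.tips_ahead ahead of it and the grasp point (between the pads) lies 8 mm behind it (robot.tips_ahead is the distance from the TCP to the fingertips, in m); z points along the fingers, y is the direction in which the jaws open and shut (so a half turn about z gives the same grasp; the last joint's range is limited). The gripper opens to 93 mm and grips with 3 to 60 N. Pads are 15 mm wide; open, the fingers measure 128 mm over their backs; the gripper's body (75 mm by 188 mm) begins 65 mm behind the grasp point.
Start: joints at [1.143, 0.13, 1.488, -0, 1.523, -0.085], TCP at [0.202, 0.565, 0.208] pointing down, gripper open.
Joint ranges: [-2.96, 2.96], [-0.89, 2.26], [0.02, 2.5], [-1.34, 4.48], [0, 2.73], [-2.66, 2.66]. Speed limits (rad/s): [2.39, 2.39, 2.79, 3.14, 3.14, 3.14].

### API

Orientations are given as a rotation vector (axis times angle).
In Python, from plant import monitor, eyes, job, robot gives the robot as it stands.
- The arm moves only by the tool servo_tool, never from a script. Its argument "plan" is a list that holds one entry, the list of rows, each a list of 7 numbers: the closure, from -1 (fully open) to 1 (shut), so that 0 is half open, then the shift along the world's x, y, z in mm, then the turn, a rotation vector about the world's x, y, z in rad. In form: [[[hand, dx, dy, dz, ax, ay, az], ...]]. A call has 1 to 12 rows; each row shifts and turns the commanded pose from where the row before left it; what a row does not reach is not made up. A row lasts 1/10 s, in which the tool goes at most 50 mm and 8.59 degrees, less where a joint would pass 70% of its speed; a pose out of reach is approached as far as the arm can. A call with a gripper value outside its range is refused whole. The fingers move at their own pace and stop on an object; "force" is the grip in N (left out, the last holds). Time passes only in rows, so rows that do not move let the fingers close. It gives the time, the measured TCP pose, the force and the opening at its end, in the units of the state.
- monitor.read_state(): the state, without advancing time (a new reading comes with each control period).
- eyes.read_camera(name): name is "scene" or "top" or "wrist"; returns the picture (420x560x3 uint8, red, green, blue); there is no depth.
- eyes.camera_info(name): a dict with "mtx" (3x3 intrinsics, pixels), "R" (3x3) and "t" (3): a world point X has camera coordinates R X + t. Camera axes: x right, y down, z forward; pixel columns grow to the right and rows downward; lengths in m; the calibration is good to about 2 mm. A picture is of the moment at which its call begins: read the wrist's pose just before it. camera_info takes no time and is no camera call; for the wrist camera it gives the pose at the moment of the call.
- job.close_job(): hands the job in, once; it reports no verdict.
The state is a dict: "t": time; "q": joint angles; "dq": joint speeds; "joint_torque": joint torques, N m; "tool_pos": TCP position; "orientation": TCP orientation; "force": force on the tool from outside, world axes, zero at the start; "wrist_torque": the same for the moment, N m; "opening": finger opening in m.
Only numpy, scipy, OpenCV 4.12 (cv2) and the standard library are available. Lean on these libraries where they do the work, as an engineer would, in place of code of your own. Each camera call takes 0.05 s, during which the arm holds its last target. There are 200 camera calls.

## Working session

There is one attempt and no reset: what is moved stays moved. The work goes in short steps, Python scripts to look and compute and a tool call to move; the robot and the scene stay as the last step left them, time stands still between calls to the robot, and variables do not carry over. Pictures are saved under pics/ and viewed, about 8 in all and at most 12, crops included, and the job is handed in when it is done.

Besides the shell and the picture viewer there is one more tool, called after "Emit:" as name([rows], argument=value, ...), one row to a line, values as JSON. servo_tool: Moves the arm, as the interface text tells. Its arguments: {"type":"object","properties":{"plan":{"type":"array"},"force":{"type":"number"}},"required":["plan"]}

```bash
mkdir -p pics; ls; python3 - <<'E'
from plant import monitor, eyes, job, robot
import cv2,numpy as np
print(robot.tips_ahead, monitor.read_state())
a=eyes.read_camera("scene");b=eyes.read_camera("top")
for n,i in(("scene",a),("top",b)):
    cv2.imwrite(f"pics/{n}0.png",i[:,:,::-1]); c=eyes.camera_info(n); print(n,c)
cv2.imwrite("pics/both0.png",np.vstack([a,b])[:,:,::-1])
E
```

```text
pics
0.011 {'t': 0.0, 'q': array([ 1.14260176e+00,  1.31137965e-01,  1.48924111e+00,  1.09694080e-05,
        1.52299195e+00, -8.54311669e-02]), 'dq': array([-0.00066549, -0.00093152, -0.00168728,  0.00076373,  0.0003527 ,
       -0.00092371]), 'joint_torque': array([ 3.76711405e-04, -5.59821582e+01, -4.91773903e+01,  7.69880810e-02,
        3.48756323e-02, -1.68353745e-04]), 'tool_pos': array([0.20141027, 0.56458137, 0.20672228]), 'orientation': array([-5.35701462e-01, -3.09511172e+00,  2.69708128e-03]), 'force': array([-0.68948773,  0.28358988,  0.37894891]), 'wrist_torque': array([ 0.01634832,  0.05991339, -0.01561434]), 'opening': 0.093185974432111}
scene {'mtx': array([[478.27428179,   0.        , 271.57700918],
       [  0.        , 478.27428179, 206.12636132],
       [  0.        ,   0.        ,   1.        ]]), 'R': array([[ 0.79802699, -0.60262095,  0.00095169],
       [-0.31027204, -0.41223375, -0.85661812],
       [ 0.51660834,  0.6833091 , -0.51595009]]), 't': array([-0.36077552,  0.28785214,  1.13663171])}
top {'mtx': array([[511.27074098,   0.        , 283.28938984],
       [  0.        , 511.27074098, 206.91217511],
       [  0.        ,   0.        ,   1.        ]]), 'R': array([[ 0.01835926, -0.99982757, -0.00278639],
       [-0.99693666, -0.01809412, -0.07609142],
       [ 0.07602788,  0.00417484, -0.99709695]]), 't': array([0.12477055, 0.52788853, 1.77720401])}
```

View pics/scene0.png

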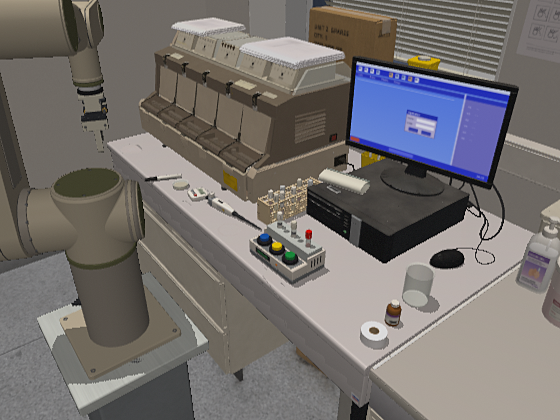

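View pics/top0.png

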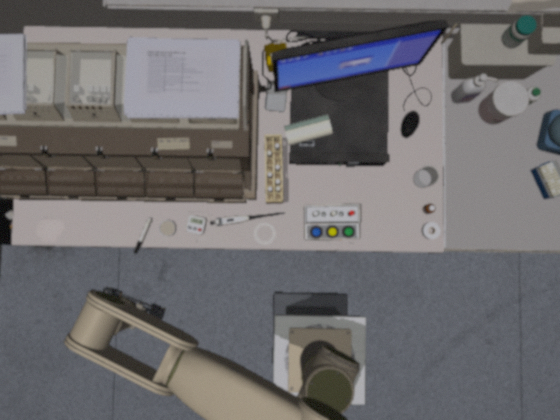

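The scene view shows the heater at about (288,250). The top view shows it at (332,223), with keys blue (316,231), yellow (332,231) and green (348,231) from left to right. The red cap is at the right end hole (351,212). I'll cast rays onto the known heights.

```bash
cat > h.py <<'E'
from plant import monitor, eyes, job, robot
import cv2,numpy as np
from scipy.spatial.transform import Rotation as Rot
HSV={'yellow':((22,120,90),(34,255,255)),'blue':((100,130,60),(125,255,255)),'green':((45,120,40),(85,255,255)),'red':((0,190,110),(5,255,255))}
def ray(c,u,v,z):
    d=c['R'].T@np.linalg.inv(c['mtx'])@[u,v,1]; o=-c['R'].T@c['t']; return o+d*(z-o[2])/d[2]
def proj(c,X):
    p=c['mtx']@(c['R']@np.array(X)+c['t']); return p[:2]/p[2]
def blobs(img,col,box=None,amin=15):
    m=cv2.inRange(cv2.cvtColor(img,cv2.COLOR_RGB2HSV),*HSV[col])
    if box:
        k=np.zeros_like(m); x0,y0,x1,y1=box; k[y0:y1,x0:x1]=1; m=m*k
    n,_,s,ce=cv2.connectedComponentsWithStats(m)
    return sorted([(int(s[i][4]),ce[i].round(1),s[i][:4]) for i in range(1,n) if s[i][4]>=amin],key=lambda r:-r[0])
E
python3 - <<'E'
from h import *
for n,box in(('top',(300,200,365,245)),('scene',(245,220,330,280))):
    im=cv2.cvtColor(cv2.imread(f'pics/{n}0.png'),cv2.COLOR_BGR2RGB);c=eyes.camera_info(n)
    for k in HSV:
        for a,ce,s in blobs(im,k,box,8)[:2]: print(n,k,a,ce,s,ray(c,*ce,.118 if k=='red' else .066).round(4))
E
```

```text
top yellow 68 [332.1 231.1] [328 227   9   9] [ 0.4423 -0.0339  0.066 ]
top blue 59 [315.9 231.5] [312 228   9   8] [0.4399 0.0214 0.066 ]
top green 56 [348.4 231.1] [345 227   8   9] [ 0.4433 -0.0895  0.066 ]
scene yellow 76 [276.4 245.8] [272 242  10   9] [ 0.4423 -0.0348  0.066 ]
scene blue 62 [264.  237.3] [260 234   9   8] [0.4392 0.0184 0.066 ]
scene green 73 [289.6 255.5] [285 252  10   8] [ 0.4435 -0.0907  0.066 ]
scene green 26 [261.9 253.8] [257 250  11   9] [ 0.3892 -0.0403  0.066 ]
scene red 37 [308.2 233.5] [306 230   6   9] [ 0.4991 -0.0984  0.118 ]
```

Emit:
servo_tool([
  [[1,18,-45,0,0,0,0.032],[1,18,-45,0,0,0,0.032],[1,18,-45,0,0,0,0.032],[1,18,-45,0,0,0,0.032],[1,18,-45,0,0,0,0.032],[1,18,-45,0,0,0,0.032],[1,18,-45,0,0,0,0.032],[1,18,-45,0,0,0,0.032],[1,18,-45,0,0,0,0.032],[1,18,-45,0,0,0,0.032],[1,18,-45,0,0,0,0.032],[1,18,-45,0,0,0,0.032]],
], force=20)

```text
t: 1.3
tool_pos: [0.4178, 0.0231, 0.2076]
orientation: [-0.067, 3.141, 0.0]
force: [0.9, 0.9, 0.6]
opening: 0.0027
```

Emit:
servo_tool([
  [[1,0,-25,-20,0,0,0],[1,0,-25,-20,0,0,0],[1,0,0,0,0,0,0],[1,0,0,0,0,0,0]],
])

```text
t: 1.7
tool_pos: [0.4171, -0.0249, 0.1672]
orientation: [0.062, -3.139, -0.001]
force: [1.2, -0.2, 0.8]
opening: 0.0005
```

```bash
python3 - <<'E'
from h import *
s=monitor.read_state();c=eyes.camera_info('wrist');im=eyes.read_camera('wrist')
cv2.imwrite('pics/w1.png',im[:,:,::-1])
R=Rot.from_rotvec(s['orientation']).as_matrix()
print(s['t'],s['tool_pos'],s['opening'],s['force'],'\n',R.round(3))
for k in HSV:
    for a,ce,b in blobs(im,k,None,150)[:3]: print(k,a,ce,b,ray(c,*ce,.122 if k=='red' else .067).round(4))
E
```

```text
1.7 [ 0.41705868 -0.02492966  0.16723245] 0.0005360296839388727 [ 1.24914601 -0.23791887  0.76423678] 
 [[-0.999 -0.039 -0.002]
 [-0.039  0.999  0.001]
 [ 0.002  0.001 -1.   ]]
yellow 747 [268.6 235.9] [252 222  34  30] [ 0.4395 -0.0332  0.067 ]
blue 957 [336.2 239.7] [320 223  34  35] [0.4405 0.0224 0.067 ]
green 971 [201.5 238.5] [184 221  36  36] [ 0.4439 -0.0881  0.067 ]
```

View pics/w1.png

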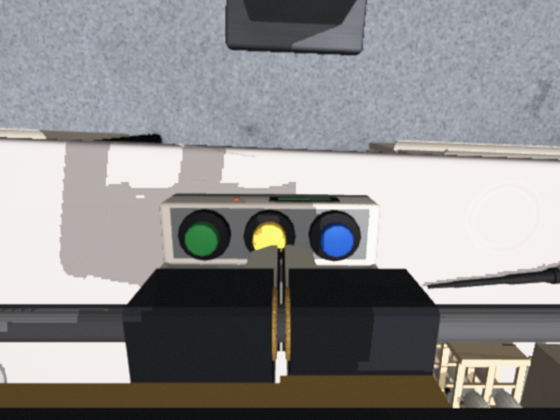

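The wrist view shows the closed fingertips just behind the keys: green (201,238), yellow (268,236), blue (336,240). The estimates agree within 2–3 mm, and yellow is at about (0.442, -0.033).

Emit:
servo_tool([
  [[1,13,-4,-20,0,0,0],[1,12,-4,-25,0,0,0],[1,0,0,-25,0,0,0],[1,0,0,-12,0,0,0],[1,0,0,0,0,0,0],[1,0,0,-3,0,0,0],[1,0,0,-3,0,0,0],[1,0,0,-3,0,0,0],[1,0,0,-3,0,0,0],[1,0,0,0,0,0,0],[1,0,0,0,0,0,0]],
])

```text
t: 2.85
tool_pos: [0.4426, -0.0329, 0.0738]
orientation: [0.064, -3.141, -0.0]
force: [-0.3, -0.6, 0.3]
opening: 0.0007
```

Emit:
servo_tool([
  [[1,0,0,-2,0,0,0],[1,0,0,0,0,0,0],[1,0,0,0,0,0,0]],
])

```text
t: 3.15
tool_pos: [0.4426, -0.0329, 0.0717]
orientation: [0.065, -3.141, -0.0]
force: [0.1, 0.5, 1.2]
opening: 0.0003
```

```bash
python3 - <<'E'
from h import *
s=monitor.read_state();c=eyes.camera_info('wrist');im=eyes.read_camera('wrist')
sc=eyes.read_camera('scene')
print(s['t'],s['tool_pos'],s['force'])
cv2.imwrite('pics/w2.png',np.vstack([im[150:350,130:410],cv2.resize(sc[210:290,230:342],None,fx=2.5,fy=2.5)])[:,:,::-1])
E
```

```text
3.15 [ 0.44262362 -0.03289353  0.07169927] [0.111416   0.50362751 1.23475804]
```

View pics/w2.png

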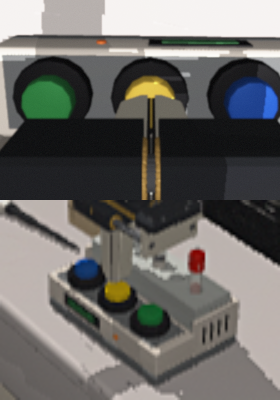

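The tip rests on the rear half of the yellow key, with little force so far. I'll shift 4 mm forward, toward the robot, and push deeper while watching the force.

Emit:
servo_tool([
  [[1,0,0,4,0,0,0],[1,-4,0,0,0,0,0],[1,0,0,0,0,0,0],[1,0,0,-3,0,0,0],[1,0,0,-3,0,0,0],[1,0,0,0,0,0,0],[1,0,0,0,0,0,0]],
])

```text
t: 3.95
tool_pos: [0.4384, -0.0329, 0.0694]
orientation: [0.065, -3.14, -0.0]
force: [-1.1, 0.5, 1.3]
opening: 0.0005
```

Emit:
servo_tool([
  [[1,0,0,-2,0,0,0],[1,0,0,0,0,0,0],[1,0,0,0,0,0,0]],
])

```text
t: 4.25
tool_pos: [0.4386, -0.0329, 0.0677]
orientation: [0.065, -3.141, 0.0]
force: [-1.3, -0.6, -0.2]
opening: 0.0004
```

Emit:
servo_tool([
  [[1,0,0,-2,0,0,0],[1,0,0,0,0,0,0],[1,0,0,0,0,0,0]],
])

```text
t: 4.55
tool_pos: [0.4386, -0.0329, 0.0657]
orientation: [0.065, -3.141, -0.0]
force: [0.3, 0.1, -0.1]
opening: 0.0003
```

```bash
python3 - <<'E'
from h import *
s=monitor.read_state();c=eyes.camera_info('wrist');im=eyes.read_camera('wrist')
sc=eyes.read_camera('scene');cs=eyes.camera_info('scene')
f=[]
for i in range(5):
    eyes.read_camera('top'); f.append(monitor.read_state()['force'][2])
print(s['t'],s['tool_pos'],s['force'],np.round(f,2))
p=s['tool_pos'];tip=p-[0,0,.011]
for nm,X in(('tip',tip),('tipfront',tip-[.0075,0,0]),('tip L',tip+[0,.0175,0])): print(nm,proj(c,X).round(1),proj(cs,X).round(1))
cv2.imwrite('pics/w3.png',np.hstack([cv2.resize(im[170:310,170:370],None,fx=2,fy=2),cv2.resize(sc[225:281,240:320],None,fx=5,fy=5)])[:,:,::-1])
E
```

```text
4.55 [ 0.43861108 -0.03289026  0.06567637] [ 0.28335923  0.08730076 -0.13223986] [ 0.57 -0.3   0.04 -0.09 -0.01]
tip [279.3 248.8] [274.9 249.3]
tipfront [279.8 236.1] [272.7 250.3]
tip L [310.4 250.1] [271.1 246.3]
```

View pics/w3.png

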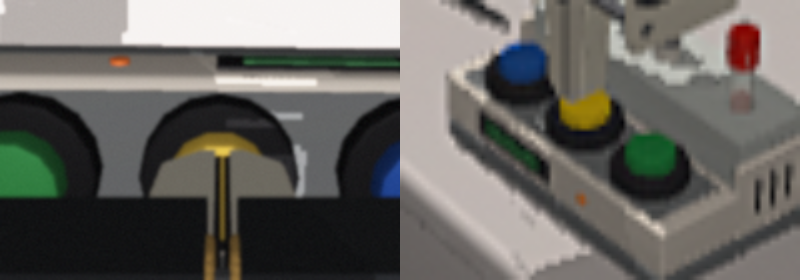

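There's no contact yet: in the scene view the tip appears about 6 px above the computed tip, and the yellow cap is still up. I'll keep going down in small steps.

Emit:
servo_tool([
  [[1,0,0,-2,0,0,0],[1,0,0,-2,0,0,0],[1,0,0,0,0,0,0]],
])

```text
t: 5.2
tool_pos: [0.4386, -0.0329, 0.0615]
orientation: [0.065, -3.141, -0.0]
force: [0.0, -0.3, -0.4]
opening: 0.0002
```

Emit:
servo_tool([
  [[1,0,0,-2,0,0,0],[1,0,0,0,0,0,0],[1,0,0,0,0,0,0]],
])

```text
t: 5.5
tool_pos: [0.4387, -0.0329, 0.0599]
orientation: [-0.065, 3.141, -0.0]
force: [-0.8, 0.6, 2.4]
opening: 0.0003
```

Emit:
servo_tool([
  [[1,0,0,-2,0,0,0],[1,0,0,0,0,0,0],[1,0,0,0,0,0,0]],
])

```text
t: 5.8
tool_pos: [0.4388, -0.0329, 0.0579]
orientation: [-0.065, 3.141, -0.0]
force: [-0.3, -0.5, 3.6]
opening: 0.0004
```

Emit:
servo_tool([
  [[1,0,0,-2,0,0,0],[1,0,0,0,0,0,0],[1,0,0,0,0,0,0]],
])

```text
t: 6.1
tool_pos: [0.4388, -0.0329, 0.0559]
orientation: [-0.065, 3.141, -0.0]
force: [-0.5, 0.6, 4.5]
opening: 0.0006
```

Emit:
servo_tool([
  [[1,0,0,-2,0,0,0],[1,0,0,0,0,0,0],[1,0,0,0,0,0,0]],
])

```text
t: 6.4
tool_pos: [0.4389, -0.033, 0.0551]
orientation: [-0.065, 3.141, -0.0]
force: [-7.0, 2.0, 18.9]
opening: 0.0005
```

Yellow bottomed out at TCP z of about 0.055 (19 N against the stop). Next I release it and press blue.

Emit:
servo_tool([
  [[1,0,0,12,0,0,0],[1,0,0,13,0,0,0],[1,-1,27,0,0,0,0],[1,-1,28,0,0,0,0],[1,0,0,0,0,0,0],[1,0,0,-14,0,0,0],[1,0,0,-4,0,0,0],[1,0,0,-3,0,0,0],[1,0,0,-3,0,0,0],[1,0,0,0,0,0,0],[1,0,0,0,0,0,0]],
])

```text
t: 7.5
tool_pos: [0.4365, 0.0218, 0.0553]
orientation: [0.064, -3.14, -0.0]
force: [-5.7, 0.9, 7.7]
opening: 0.0004
```

Emit:
servo_tool([
  [[1,0,0,-1,0,0,0],[1,0,0,0,0,0,0],[1,0,0,0,0,0,0]],
])

```text
t: 7.8
tool_pos: [0.4366, 0.0219, 0.0552]
orientation: [0.064, -3.14, 0.0]
force: [-9.8, 2.2, 16.6]
opening: 0.0003
```

Blue is fully down (16.6 N against the stop). Green is next, 110 mm to the right.

Emit:
servo_tool([
  [[1,0,0,12,0,0,0],[1,0,0,13,0,0,0],[1,1,-37,0,0,0,0],[1,1,-37,0,0,0,0],[1,2,-36,0,0,0,0],[1,0,0,0,0,0,0],[1,0,0,-14,0,0,0],[1,0,0,-4,0,0,0],[1,0,0,-3,0,0,0],[1,0,0,-3,0,0,0],[1,0,0,0,0,0,0],[1,0,0,0,0,0,0]],
])

```text
t: 9.0
tool_pos: [0.4401, -0.0871, 0.0553]
orientation: [0.067, -3.139, -0.0]
force: [-7.5, 0.4, 11.9]
opening: 0.0005
```

Emit:
servo_tool([
  [[1,0,0,-1,0,0,0],[1,0,0,0,0,0,0],[1,0,0,0,0,0,0]],
])

```text
t: 9.3
tool_pos: [0.4402, -0.0871, 0.0551]
orientation: [0.067, -3.139, -0.0]
force: [-11.9, 1.9, 20.4]
opening: 0.0007
```

Emit:
servo_tool([
  [[0,0,0,40,0,0,0],[0,0,0,50,0,0,0],[0,0,0,50,0,0,0],[0,32,-2,0,0,0,0],[0,32,-3,0,0,0,0],[0,0,0,0,0,0,0],[0,0,0,0,0,0,0],[0,0,0,0,0,0,0]],
])

```text
t: 10.1
tool_pos: [0.5038, -0.0922, 0.1932]
orientation: [0.066, -3.14, -0.001]
force: [-0.5, 0.2, -0.3]
opening: 0.046
```

```bash
python3 - <<'E'
from h import *
s=monitor.read_state();c=eyes.camera_info('wrist');im=eyes.read_camera('wrist')
sc=eyes.read_camera('scene');cs=eyes.camera_info('scene')
p=s['tool_pos'];print(s['t'],p,s['opening'],s['force'])
for a,ce,b in blobs(im,'red',None,60)[:3]: print('w',a,ce,b,ray(c,*ce,.122).round(4))
for a,ce,b in blobs(sc,'red',(280,200,340,260),8)[:2]: print('s',a,ce,b,ray(cs,*ce,.111).round(4))
print(proj(cs,[.5037,-.092,.111]),'tcp',proj(cs,p),proj(c,p),'cap w',proj(c,[.5037,-.092,.122]))
x=cv2.resize(sc[180:285,230:370],None,fx=4,fy=4)
cv2.imwrite('pics/w4.png',np.hstack([x,cv2.resize(im[200:,150:410],(240,203))[:0+203] if 0 else cv2.copyMakeBorder(im[200:,160:400],0,200,0,0,0)])[:,:,::-1])
E
```

```text
10.1 [ 0.50383078 -0.09224812  0.19319609] 0.046049297649233475 [-0.49375345  0.17050107 -0.25767159]
w 356 [281.4 219. ] [271 209  22  21] [ 0.5033 -0.091   0.122 ]
s 37 [308.3 233.4] [306 230   6   9] [ 0.5066 -0.0906  0.111 ]
[307.81620562 234.00101376] tcp [309.19313349 207.69970204] [279.1780254 256.0639397] cap w [279.93619847 219.43630654]
```

View pics/w4.png

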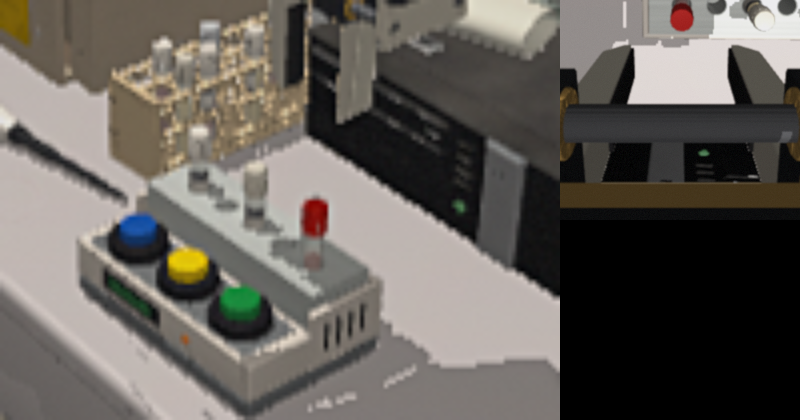

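The wrist view puts the red cap at (281,219), which is (0.503, -0.091), within 1 mm of where I aimed. All keys are up and the jaws straddle the cap. The scene view again shows the tips nearer TCP height than the 11 mm stated. I'll descend in stages.

Emit:
servo_tool([
  [[0,0,1,-40,0,0,0],[0,0,0,-40,0,0,0],[0,0,0,-13,0,0,0],[0,0,0,0,0,0,0]],
])

```text
t: 10.6
tool_pos: [0.5025, -0.0913, 0.0988]
orientation: [0.065, -3.137, -0.002]
force: [0.2, -0.7, -0.5]
opening: 0.0463
```

Emit:
servo_tool([
  [[0,0,0,-5,0,0,0],[0,0,0,-5,0,0,0],[0,0,0,-5,0,0,0],[0,0,0,0,0,0,0],[0,0,0,0,0,0,0]],
])

```text
t: 11.1
tool_pos: [0.5048, -0.0919, 0.086]
orientation: [-0.065, 3.141, -0.0]
force: [-0.1, 0.2, -0.0]
opening: 0.0462
```

```bash
python3 - <<'E'
from h import *
s=monitor.read_state();im=eyes.read_camera('wrist');sc=eyes.read_camera('scene')
print(s['t'],s['tool_pos'],s['opening'],s['force'])
x=cv2.resize(sc[190:270,260:360],None,fx=5,fy=5)
cv2.imwrite('pics/w5.png',np.hstack([x,cv2.copyMakeBorder(im[160:360,130:430],0,200,0,0,0)])[:,:,::-1])
E
```

```text
11.1 [ 0.50481475 -0.09194443  0.08603782] 0.04623847945496073 [-0.14186089  0.17928811 -0.010879  ]
```

View pics/w5.png

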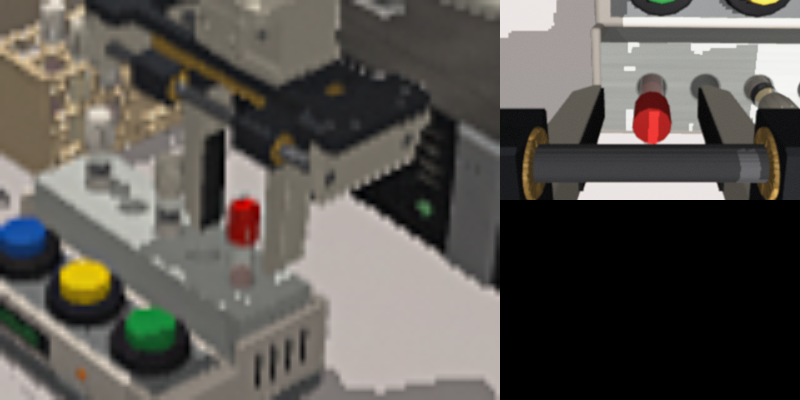

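The cap sits centred between the fingers, with the tips level with its lower edge and no contact. Closing.

Emit:
servo_tool([
  [[1,0,0,-2,0,0,0],[1,0,0,0,0,0,0],[1,0,0,0,0,0,0],[1,0,0,0,0,0,0],[1,0,0,0,0,0,0],[1,0,0,0,0,0,0]],
], force=15)

```text
t: 11.8
tool_pos: [0.5047, -0.0919, 0.0838]
orientation: [-0.065, 3.141, -0.0]
force: [-0.3, -0.2, -0.5]
opening: 0.0162
```

Emit:
servo_tool([
  [[1,0,0,10,0,0,0],[1,0,0,15,0,0,0],[1,0,0,20,0,0,0],[1,0,0,20,0,0,0],[1,0,0,20,0,0,0],[1,0,0,25,0,0,0],[1,0,0,25,0,0,0],[1,0,0,25,0,0,0],[1,0,0,20,0,0,0],[1,0,0,0,0,0,0]],
])

```text
t: 12.8
tool_pos: [0.5065, -0.0924, 0.2689]
orientation: [-0.065, 3.134, -0.004]
force: [-0.2, -0.6, -0.3]
opening: 0.0159
```

```bash
python3 - <<'E'
from h import *
s=monitor.read_state();sc=eyes.read_camera('scene')
print(s['t'],s['tool_pos'],s['opening'],s['force'])
x=cv2.resize(sc[130:270,230:370],None,fx=4,fy=4)
cv2.imwrite('pics/w6.png',x[:,:,::-1])
E
```

```text
12.8 [ 0.50651255 -0.09241778  0.26892998] 0.015881099217332408 [-0.24930876 -0.57383432 -0.28281423]
```

View pics/w6.png

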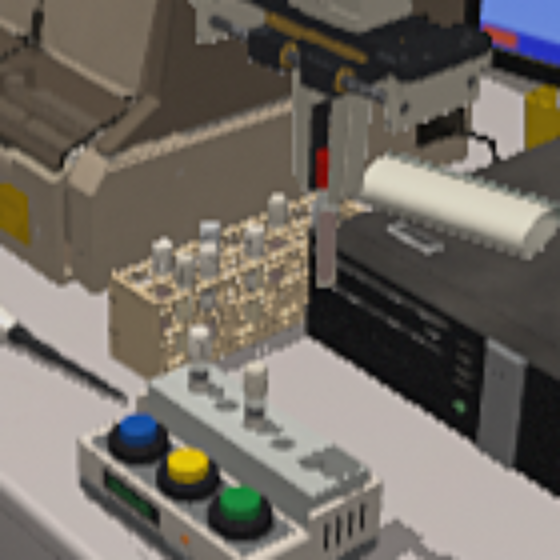

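The tube is drawn clear and hangs straight, and both pale tubes are still in their holes. Now I lean it back about y, shifting slightly toward the robot.

Emit:
servo_tool([
  [[1,-4,0,0,0,-0.05,0],[1,-4,0,0,0,-0.08,0],[1,-4,0,0,0,-0.09,0],[1,-4,0,0,0,-0.09,0],[1,-4,0,0,0,-0.09,0],[1,-4,0,0,0,-0.09,0],[1,-4,0,0,0,-0.09,0],[1,-2,0,0,0,-0.08,0],[1,0,0,0,0,-0.07,0],[1,0,0,0,0,-0.055,0],[1,0,0,0,0,0,0],[1,0,0,0,0,0,0]],
])

```text
t: 14.05
tool_pos: [0.5138, -0.1086, 0.2628]
orientation: [-0.056, 2.39, 0.002]
force: [0.5, -0.6, 1.0]
opening: 0.0156
```

Emit:
servo_tool([
  [[1,0,0,0,0,0,0],[1,0,0,0,0,0,0],[1,0,0,0,0,0,0]],
])

```text
t: 14.35
tool_pos: [0.5147, -0.1084, 0.2646]
orientation: [-0.059, 2.387, 0.001]
force: [0.1, -0.1, -0.2]
opening: 0.0159
```

```bash
python3 - <<'E'
from h import *
s=monitor.read_state();sc=eyes.read_camera('scene');im=eyes.read_camera('wrist');cs=eyes.camera_info('scene')
z=Rot.from_rotvec(s['orientation']).as_matrix()[:,2];low=s['tool_pos']+.054*z
print(s['t'],s['tool_pos'],s['opening'],s['force'],abs(s['dq']).max(),'z',z.round(3),np.degrees(np.arccos(-z[2])),'low',low.round(3),proj(cs,low))
x=cv2.resize(sc[130:270,230:370],None,fx=3.5,fy=3.5)
cv2.imwrite('pics/w7.png',np.hstack([x,cv2.copyMakeBorder(im[130:420,130:430],0,200,0,0,0)])[:,:,::-1])
E
```

```text
14.35 [ 0.51466209 -0.10836615  0.26457514] 0.01594760958914413 [ 0.06721142 -0.06487214 -0.18334066] 0.0029455422914163726 z [ 0.684  0.018 -0.729] 43.19016560832028 low [ 0.552 -0.107  0.225] [327.62224991 193.73084716]
```

View pics/w7.png

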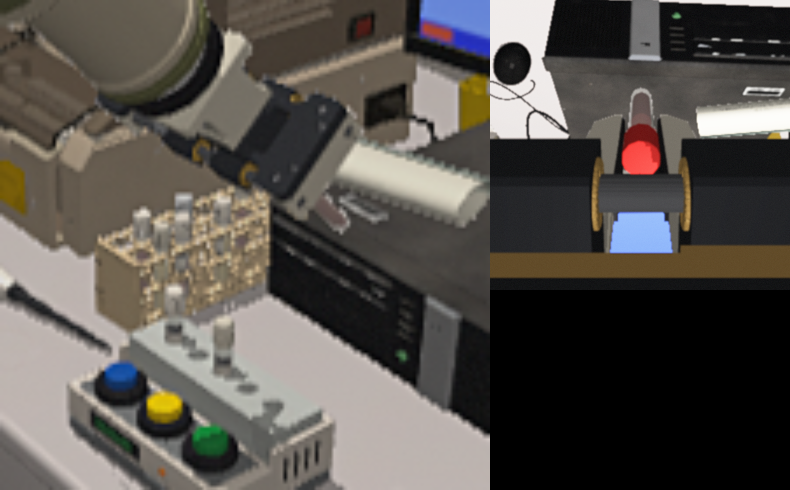

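The tube is held at 43°, with its lower end at about (0.552, -0.107, 0.225). I'll make a small trim toward 45° and bring it back over the heater.

Emit:
servo_tool([
  [[1,-7,4,0,0,-0.01,0],[1,-9,5,0,0,-0.01,0],[1,-9,5,2,0,-0.01,0],[1,-7,3,2,0,0,0],[1,-3,0,0,0,0,0],[1,0,0,0,0,0,0],[1,0,0,0,0,0,0],[1,0,0,0,0,0,0],[1,0,0,0,0,0,0],[1,0,0,0,0,0,0]],
])

```text
t: 15.45
tool_pos: [0.5133, -0.1075, 0.2672]
orientation: [-0.067, 2.381, 0.021]
force: [-0.8, -0.3, -0.5]
opening: 0.0159
```

```bash
python3 - <<'E'
from h import *
s=monitor.read_state();sc=eyes.read_camera('scene');im=eyes.read_camera('wrist');cs=eyes.camera_info('scene');tp=eyes.read_camera('top')
z=Rot.from_rotvec(s['orientation']).as_matrix()[:,2];low=s['tool_pos']+.054*z
print(s['t'],s['tool_pos'],s['opening'],s['force'],abs(s['dq']).max(),s['q'].round(3),'tilt',np.degrees(np.arccos(-z[2])),'low',low.round(3),proj(cs,low))
x=cv2.resize(sc[130:330,230:450],(440,400))
cv2.imwrite('pics/w8.png',np.hstack([x,cv2.resize(tp[130:260,120:460],(340*400//390,153)) if 0 else cv2.copyMakeBorder(tp[130:260,120:460],0,270,0,0,0)])[:,:,::-1])
E
```

```text
15.45 [ 0.51333542 -0.10746685  0.26723249] 0.01594247025458402 [-0.81292632 -0.34155074 -0.50980511] 0.0018426440277275662 [-0.644 -0.892  2.354  0.515  1.107 -2.367] tilt 43.512471294950274 low [ 0.55  -0.106  0.228] [326.88178971 192.61523551]
```

View pics/w8.png

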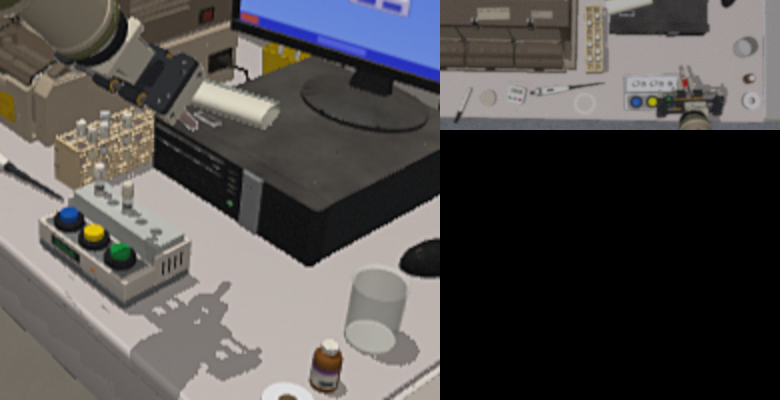

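The arm barely moved because joint 2 sits at its limit (-0.89), with the wrist pulled in too far. I'll back off from that at once by going outward and up.

Emit:
servo_tool([
  [[1,5,0,5,0,0,0],[1,8,0,10,0,0,0],[1,7,0,10,0,0,0],[1,0,0,5,0,0,0],[1,0,0,0,0,0,0]],
])

```text
t: 16.1
tool_pos: [0.5337, -0.1075, 0.2984]
orientation: [-0.067, 2.38, 0.021]
force: [-0.2, 0.1, -0.1]
opening: 0.0159
```

```bash
python3 - <<'E'
from h import *
s=monitor.read_state();print(s['t'],s['tool_pos'],s['orientation'],s['q'].round(4),s['force'].round(1))
E
```

```text
16.1 [ 0.53367918 -0.10750426  0.29836746] [-0.06740361  2.38043587  0.02062104] [-0.6019 -0.8156  2.2599  0.4879  1.1017 -2.318 ] [-0.2  0.1 -0.1]
```

Emit:
servo_tool([
  [[1,0,0,10,0,-0.005,0],[1,-4,4,15,0,-0.01,0],[1,-5,5,15,0,-0.01,0],[1,-4,4,10,0,0,0],[1,0,0,0,0,0,0],[1,0,0,0,0,0,0],[1,0,0,0,0,0,0],[1,0,0,0,0,0,0]],
])

```text
t: 16.9
tool_pos: [0.5208, -0.0947, 0.3469]
orientation: [-0.066, 2.357, 0.021]
force: [0.5, 0.1, -0.5]
opening: 0.0158
```

```bash
python3 - <<'E'
from h import *
s=monitor.read_state();sc=eyes.read_camera('scene');im=eyes.read_camera('wrist');cs=eyes.camera_info('scene')
z=Rot.from_rotvec(s['orientation']).as_matrix()[:,2];low=s['tool_pos']+.054*z
print(s['t'],s['tool_pos'],s['opening'],s['force'].round(1),abs(s['dq']).max(),s['q'].round(3),'tilt',np.degrees(np.arccos(-z[2])),'low',low.round(3),proj(cs,low))
x=cv2.resize(sc[100:300,230:450],(440,400))
cv2.imwrite('pics/w9.png',np.hstack([x,cv2.copyMakeBorder(im[130:420,130:430],0,110,0,0,0)])[:,:,::-1])
E
```

```text
16.9 [ 0.52077631 -0.09474944  0.34693958] 0.015771387244549885 [ 0.5  0.1 -0.5] 0.0037198146153182565 [-0.604 -0.892  2.222  0.481  1.186 -2.268] tilt 44.90690741602017 low [ 0.559 -0.093  0.309] [327.83716199 161.7070587 ]
```

View pics/w9.png

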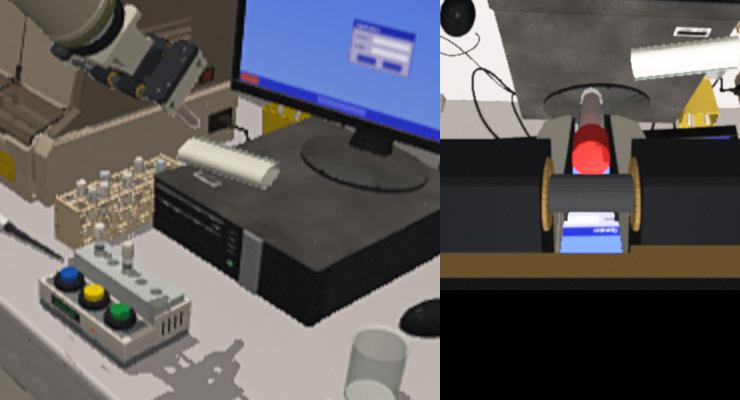

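The tilt is 44.9° and the grip is sound, but joint 2 is at its limit again. I'll back off slightly so it isn't resting on the stop.

Emit:
servo_tool([
  [[1,4,0,-10,0,0,0],[1,3,0,-15,0,0,0],[1,0,0,-15,0,0,0],[1,0,0,-12,0,0,0],[1,0,0,-5,0,0,0],[1,0,0,0,0,0,0],[1,0,0,0,0,0,0],[1,0,0,0,0,0,0],[1,0,0,0,0,0,0],[1,0,0,0,0,0,0]],
])

```text
t: 18.0
tool_pos: [0.5281, -0.0949, 0.291]
orientation: [-0.067, 2.356, 0.02]
force: [-0.9, 0.3, -0.4]
opening: 0.016
```

```bash
python3 - <<'E'
from h import *
s=monitor.read_state();sc=eyes.read_camera('scene');im=eyes.read_camera('wrist');cs=eyes.camera_info('scene')
z=Rot.from_rotvec(s['orientation']).as_matrix()[:,2];low=s['tool_pos']+.054*z
print(s['t'],s['tool_pos'],s['opening'],s['force'].round(1),abs(s['dq']).max(),s['q'].round(3),'tilt',np.degrees(np.arccos(-z[2])),'low',low.round(3),proj(cs,low))
x=cv2.resize(sc[100:300,230:450],(440,400))
cv2.imwrite('pics/w10.png',np.hstack([x,cv2.copyMakeBorder(im[130:420,130:430],0,110,0,0,0)])[:,:,::-1])
E
```

```text
18.0 [ 0.52805018 -0.0949237   0.29100398] 0.01600313451638271 [-0.9  0.3 -0.4] 0.004652415105602862 [-0.59  -0.884  2.319  0.496  1.085 -2.31 ] tilt 44.959302191046724 low [ 0.566 -0.093  0.253] [328.64124063 180.57129899]
```

View pics/w10.png

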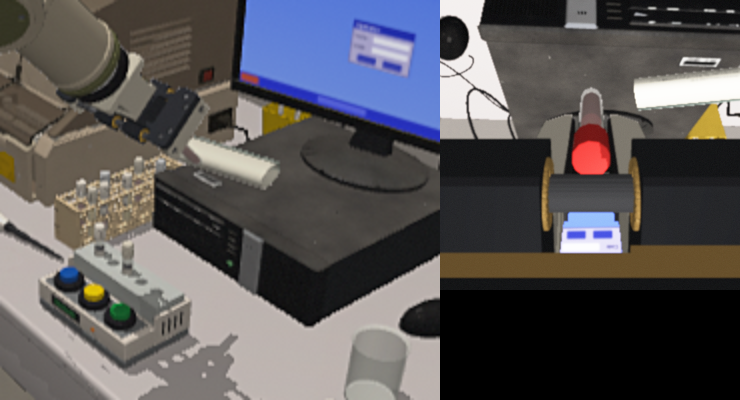

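Emit:
servo_tool([
  [[1,3,0,-2,0,0,0],[1,2,0,-2,0,0,0],[1,0,0,0,0,0,0],[1,0,0,0,0,0,0],[1,0,0,0,0,0,0],[1,0,0,0,0,0,0],[1,0,0,0,0,0,0]],
])

```text
t: 18.8
tool_pos: [0.5329, -0.0948, 0.2865]
orientation: [-0.067, 2.357, 0.02]
force: [0.1, -0.3, -0.0]
opening: 0.0159
```

```bash
python3 - <<'E'
from h import *
s=monitor.read_state();print(s['t'],s['tool_pos'],s['q'].round(3),abs(s['dq']).max(),s['opening'],s['force'].round(1))
if s['q'][1]>-.885 and s['opening']>.014: job.close_job();print('closed')
E
```

```text
18.8 [ 0.5329036  -0.09481136  0.28648364] [-0.579 -0.865  2.318  0.494  1.065 -2.309] 0.0017552904787008718 0.01592651078747847 [ 0.1 -0.3 -0. ]
the job is handed in; nothing more can be done
closed
```

The tilt check is done and handed in at 18.8 s. I pressed yellow, blue, then green, each down to its stop (17–20 N) and released. Then I drew the red-capped tube and held it leaning, cap end higher.

**Last checks:**
- **Hold:** the tool is tilted about 45°, the arm is still, the jaws are at 15.9 mm on the cap, and the contact force is about zero. The last picture, taken just before a final move of about 6 mm, shows the tube in the gripper.
- **Position:** the tube's lower end is at about z = 0.25 m, some 17 cm above the metal block. It is about 3.5 cm behind the heater's back edge, so "close beside" rather than over it.
- **Other items:** both pale tubes are still in their holes. I saw nothing else moved in the last picture, which doesn't show the whole bench.

**Checks that disagreed or failed:**
- **Fingertips:** with the jaws shut they touched the keys about 18 mm higher up the tool than the stated tip distance implies. I went by felt force instead. Yellow was touched several times without a clear force before it was properly pressed.
- **Joint 2:** it read -0.892 twice while I was leaning the tube, against the stated limit of -0.89. I backed off, and it was handed in at -0.865. If no tolerance is allowed there, it could count as a range fault.

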